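# Stand up the tipped sanitiser bottle and take off its safety cap

## Task

The square sanitiser bottle has tipped over in its steel rack and leans on the squat tub. Stand it upright again in the rack's lane without lifting it out, leaving its neighbours and everything else on the counter where they are, then open its child-safe cap: push the cap down against its spring and, keeping it pressed, twist it a quarter turn anticlockwise, and lift it off. Finish still holding the cap in the gripper, still, a hand's breadth (about 8 cm) straight above the standing bottle, touching nothing else.

Things in the scene. Friction and masses are not known exactly. Their poses are not given: they have to be found in the camera images.
- cap_center (a point): Grey ribbed round push-and-turn cap on the bottle, 54 mm across, 28 mm high, 30 g; any grasp yaw will do. Point on its axis, 14 mm above its lower rim; z points out of its top. Locked, it lies 82 mm from bottle_center along the bottle's z, turns 10 degrees at most and cannot come off. Pressed and turned 65 to 120 degrees anticlockwise (from above; stop near 130) it lifts straight off.
- plug (a joint): How far the cap is pressed down against the spring in the bottle's neck (m): 0 cap up (spring 4 N), 0.007 fully down (about 10 N). The cap must be pressed by more than 0.0045 to clear its lock, and kept so through the first 60 degrees of the turn.
- bottle_center (a point): White square bottle, body 60 x 60 x 100 mm, 146 mm high with cap, 0.35 kg. Point on its axis 50 mm above its underside; z from base to cap. Starts leaning 40 degrees to the rack's +x on one bottom edge, its side on the tub's top edge; cap pushed back towards the rack's -x by some 15 degrees or more, it drops upright by itself. Slides freely along the lane; the rails stop it turning.
- rack: Fixed stainless rack: one straight lane 64 mm wide and 264 mm long inside along its own x axis, floor 6 mm above the counter, rails and ends 22 mm high from the counter. Origin on the counter under its centre. Along its x: round flask at about -96 mm, a low cleat (18 mm high) at -56 mm, the bottle's place (upright, centre) at about -18 mm, tub at about +92 mm.
- flask_center (a point): White round flask with a narrow grey cap standing in the lane behind the bottle, 56 mm across, 95 mm high; point half-way up. Leave it standing.
- tub_center (a point): Squat square white tub with a grey lid, 58 mm wide, 60 mm high, standing in the lane under the leaning bottle; point half-way up. Leave it standing.
- measure_center (a point): Bystander: steel measuring mug, 72 mm across, 85 mm high; point 40 mm above its underside.
- shaker_center (a point): Bystander: aluminium shaker jar, 60 mm across, 110 mm high; point half-way up.
- bowl_center (a point): Bystander: steel bowl, 150 mm across, 60 mm high; point half-way up.
- spatula_center (a point): Bystander: spatula lying on the counter; point near its middle, 10 mm up.
- pin_center (a point): Bystander: wooden rolling pin, 48 mm thick, 360 mm long along its x axis; point at its centre.
Things that resemble listed ones, but are neither listed nor needed, are in the scene too. Of the things shaped like the part that bears cap_center, the grey one is meant.

How it is judged (in metres and radians):
On the way, in this order (a step that is already met when the one before it is completed fails the run):
1. the bottle stands upright in the lane with its cap still on (angle between bottle_center's own z axis and vertical below 0.1 rad and z of bottle_center in the frame of rack below 0.062 m and y of bottle_center in the frame of rack between -0.012 and 0.012 m and x of bottle_center in the frame of rack between -0.05 and 0.06 m and z of cap_center in the frame of bottle_center below 0.088 m and linear speed of bottle below 0.05 m/s), for 0.2 s.
2. the cap is pressed down on the standing bottle before it is turned (angle between bottle_center's own z axis and vertical below 0.1 rad and z of bottle_center in the frame of rack below 0.062 m and value of joint plug above 0.004 m and angle between the x axis of cap_center and the x axis of bottle_center, either way round below 0.35 rad), for 0.05 s.
3. the cap, still on the neck, is turned out of its lock while the bottle stands (angle between bottle_center's own z axis and vertical below 0.1 rad and z of bottle_center in the frame of rack below 0.062 m and angle between the x axis of cap_center and the x axis of bottle_center, either way round above 0.5 rad and z of cap_center in the frame of bottle_center below 0.088 m).
At the end, for the whole second after the job is handed in: The gripper holds the cap still, 40 to 160 mm above its closed position and within 50 mm of the bottle's axis, touching neither bottle nor neighbours; the bottle stands at rest on the lane's floor within 0.1 rad of upright, not touched by the robot; tub and flask stand (angle between bottle_center's own z axis and vertical below 0.1 rad and z of bottle_center in the frame of rack below 0.062 m and y of bottle_center in the frame of rack between -0.012 and 0.012 m and x of bottle_center in the frame of rack between -0.05 and 0.06 m and linear speed of each of bottle, cap below 0.03 m/s and z of cap_center in the frame of bottle_center between 0.122 and 0.242 m and horizontal distance between cap_center and bottle_center below 0.05 m and contact force between the fingers and cap above 1 N and contact force between cap and bottle below 0.05 N and contact force between cap and tub below 0.05 N and contact force between cap and flask below 0.05 N and contact force between each of the arm, the fingers and bottle below 0.2 N and angle between each of tub_center, flask_center's own z axis and vertical below 0.2 rad); the arm keeps its last pose, push and grip.
It fails at once if the bottle is lifted out of the rack (height (world z) of bottle_center above 0.105 m).
It fails at once if tub or flask knocked over or shifted by more than 40 mm (angle between any of tub_center, flask_center's own z axis and vertical above 0.5 rad or distance of any of tub_center, flask_center from where it was at the start of the episode above 0.04 m).
It fails at once if something else on the counter shifted by more than 30 mm (distance of any of measure_center, shaker_center, bowl_center, spatula_center, pin_center from where it was at the start of the episode above 0.03 m).
It also fails if it takes over 53 s, if anything falls off the work surface, if the arm or the gripper's body presses on something with over 40 N, if the wrist force passes 120 N, or if a joint passes its speed limit or range.

## Robot

A 7-joint arm with a two-finger parallel gripper is mounted at the origin on the work surface. World frame = base frame: x ahead of the robot, y to its left, z up, the work surface at z = 0. Lengths are in m, angles in degrees, forces in N, time in s.
With the tool pointing down it reaches from about 0.425 to 0.925 m from the base axis. Payload 6.8 kg.
Tool frame: the origin (TCP) lies midway between the tips of the shut fingers; the grasp point (between the pads) lies behind it (r.pinch_z is the z of the grasp point in the tool frame, in m); z points along the fingers, y is the line along which they close (so a half turn about z gives the same grasp; the last joint's range is limited). The gripper opens to 85 mm and grips with 20 to 120 N. Pads are 22 mm wide; open, the fingers measure 114 mm over their backs; the gripper's body (76 mm by 85 mm) begins 54 mm behind the grasp point. The pads swing forward as they close: fully open they stand 13 mm farther back than shut.
Start: joints at [63.822, 27.33, 1.283, 89.118, -0.659, 63.558, -4.761], TCP at [0.231, -0.634, 0.231] pointing down, gripper open.
Joint ranges: [-169.35, 169.35], [-19.33, 120.38], [-80.79, 83.38], [13.8, 139.57], [-78.32, 258.32], [9.67, 109.79], [-169.56, 169.56]. Speed limits (degrees/s): [136.94, 136.94, 180, 180, 180, 180, 180].

## Interface

Orientations are given as [roll, pitch, yaw] about the fixed x, y, z axes, in that order (R = Rz(yaw) Ry(pitch) Rx(roll)).
In Python, from rig import r gives the robot as it stands. The module is installed in compiled form; this text tells all that it offers.
- The arm moves only by the tool arm_command, never from a script. Its argument "steps" is a list of rows, each a list of 5 numbers: the shift along the tool's x, y, z in cm, then the turn about the tool's z in degrees, then the opening, from -1 (shut) to 1 (fully open), so that 0 is half open. In form: [[dx, dy, dz, yaw, gripper], ...]. A call has 1 to 8 rows; each row is the pose to reach, as a shift and turn from the pose commanded when the call began, along the tool's axes at that moment; what a row does not reach only later rows make up. A row lasts 1/12 s, in which the tool goes at most 41.7 mm and 7.16 degrees, less where a joint would pass 70% of its speed; a pose out of reach is approached as far as the arm can. A call with a gripper value outside its range is refused whole. The fingers move at their own pace and stop on an object; "newtons" is the grip in N (left out, the last holds). Time passes only in rows, so rows that repeat a pose let the fingers close. It gives the time, the measured TCP pose, the force, the opening and the grip force at its end, in the units of the state.
- r.state(): the state, without advancing time (a new reading comes with each control period).
- r.snapshot(name): name is "scene" or "top" or "wrist"; returns (picture, depth): 480x640x3 uint8, red, green, blue; 480x640 float32, m along the optical axis (not along the pixel's ray), 0 where there is no reading.
- r.camera_params(name): a dict with "K" (3x3 intrinsics, pixels), "world_to_cam" (4x4, takes a point from world to camera coordinates). Camera axes: x right, y down, z forward; pixel columns grow to the right and rows downward; lengths in m; the calibration is good to about 2 mm. A picture is of the moment at which its call begins: read the wrist's pose just before it. camera_params takes no time and is no camera call; for the wrist camera it gives the pose at the moment of the call.
- r.hand_in(): hands the job in; it is judged then, once.
The state is a dict: "clock": time; "joint_pos": joint angles; "dq": joint speeds; "effort": joint torques, N m; "ee_pos": TCP position; "orientation": TCP orientation; "contact_force": force on the tool from outside, world axes, zero at the start; "torque": the same for the moment, N m; "finger_gap": finger opening in m; "gripper_force": force on a finger pad.
Only numpy, scipy, OpenCV 4.12 (cv2) and the standard library are available. Lean on these libraries where they do the work, as an engineer would, in place of code of your own. Each camera call takes 0.05 s, during which the arm holds its last target. There are 200 camera calls.

## Working session

There is one attempt and no reset: what is moved stays moved. The work goes in short steps, Python scripts to look and compute and a tool call to move; the robot and the scene stay as the last step left them, time stands still between calls to the robot, and variables do not carry over. Pictures are saved under pics/ and viewed, at most 10 in all, crops included, and the job is handed in when it is done.

Besides the shell and the picture viewer there is one more tool, called after ">>>" by a JSON object that holds its "fn" and its "kwargs", one argument or row to a line. arm_command: Moves the arm, as the interface text tells. Its arguments: {"type":"object","properties":{"steps":{"type":"array"},"newtons":{"type":"number"}},"required":["steps"]}

```bash
mkdir -p pics; cat > h.py <<'E'
from rig import r
import numpy as np, cv2
def snap(n,fn=None):
    P=r.camera_params(n); im,d=r.snapshot(n)
    if fn: cv2.imwrite('pics/'+fn,im[:,:,::-1])
    np.savez('pics/'+n+'.npz',im=im,d=d,K=P['K'],T=P['world_to_cam'])
    return im,d,P
def cloud(n):
    z=np.load('pics/'+n+'.npz'); d=z['d']; K=z['K']; v,u=np.mgrid[:480,:640]
    c=np.stack([(u-K[0,2])/K[0,0]*d,(v-K[1,2])/K[1,1]*d,d,np.ones_like(d)],-1)
    W=(c@np.linalg.inv(z['T']).T)[...,:3]; W[d==0]=np.nan
    return z['im'],W
E
python3 - <<'E'
from h import *
s=r.state(); print(s['ee_pos'],s['orientation'],r.pinch_z,s['finger_gap'],s['clock'])
snap('scene','scene1.png'); snap('top','top1.png')
for n in('scene','top'):
    T=np.linalg.inv(r.camera_params(n)['world_to_cam']); print(n,T.round(2).tolist())
E
```

```text
[ 0.2304858  -0.63379937  0.23032398] [-1.79895624e+02  3.42861026e-03  1.99812304e+01] -0.0187 0.08520368517946114 0.0
scene [[0.58, 0.61, -0.54, 1.21], [0.82, -0.45, 0.37, -0.41], [-0.02, -0.66, -0.75, 0.96], [0.0, 0.0, 0.0, 1.0]]
top [[0.06, -0.98, 0.2, 0.33], [-1.0, -0.06, 0.02, -0.0], [-0.0, -0.2, -0.98, 1.31], [0.0, 0.0, 0.0, 1.0]]
```

View pics/scene1.png

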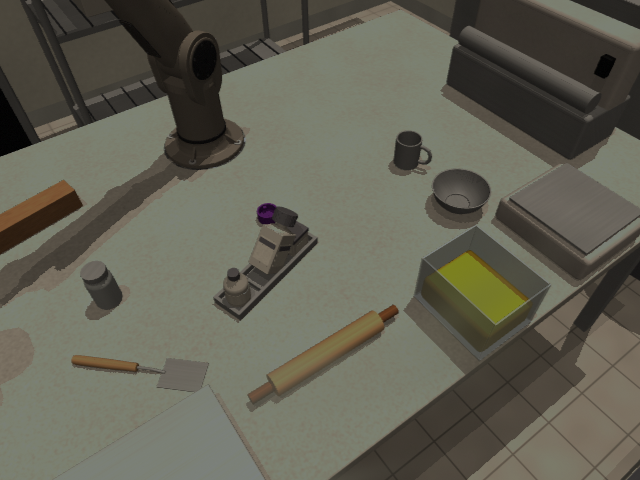

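View pics/top1.png

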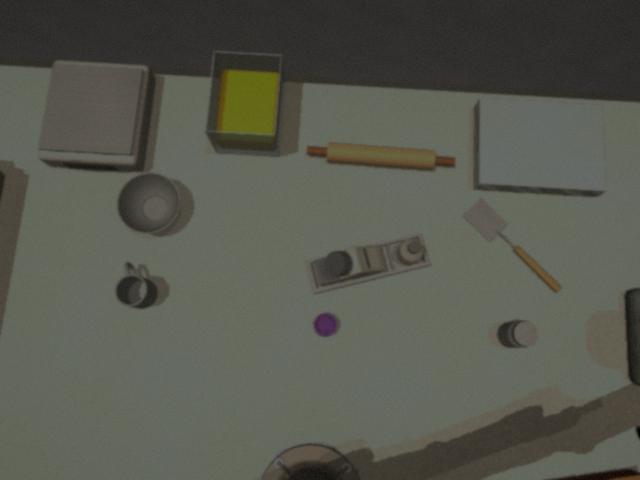

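Scene picture: the rack is at (265,265) with the flask at (235,288). The leaning bottle is at (268,248), with its grey cap at (286,215). In the top view the grey cap is at (338,263) and the flask at (411,250). There are two cap-like things, grey on the bottle (scene 286,215) and purple loose on the counter (scene 267,213). The grey one is meant, so I'll confirm it in a crop while measuring the rack.

```bash
python3 - <<'E'
from h import *
im,W=cloud('scene'); c=im[190:320,200:330,::-1]; cv2.imwrite('pics/crop1.png',cv2.resize(c,None,fx=4.5,fy=4.5,interpolation=2))
im2,W2=cloud('top')
for uv in((338,263),(411,250),(370,258),(325,324),(340,255)): print(uv,W2[uv[1],uv[0]].round(3))
for uv in((286,215),(235,275),(267,213)): print('s',uv,W[uv[1],uv[0]].round(3))
for w in (W,W2):
    P=w.reshape(-1,3); P=P[~np.isnan(P[:,0])]
    m=(P[:,0]>.4)&(P[:,0]<.75)&(P[:,1]>-.35)&(P[:,1]<.15)
    P=P[m]; print('table z',np.median(P[:,2]).round(4))
    R=P[(P[:,2]>.013)&(P[:,2]<.027)]
    n,l,_=0,0,0
    print(len(R),cv2.minAreaRect(R[:,:2].astype(np.float32)*1000))
E
```

```text
(338, 263) [ 0.505 -0.028  0.143]
(411, 250) [ 0.55  -0.188  0.105]
(370, 258) [ 0.528 -0.1    0.09 ]
(325, 324) [ 0.38  -0.009  0.008]
(340, 255) [ 0.52  -0.031  0.154]
s (286, 215) [ 0.523 -0.033  0.146]
s (235, 275) [ 0.568 -0.195  0.1  ]
s (267, 213) [ 0.374 -0.007  0.011]
table z 0.0005
1039 ((503.7381591796875, -109.50033569335938), (143.2386016845703, 282.50146484375), 18.752410888671875)
table z 0.0013
953 ((529.5213012695312, -197.076416015625), (222.25027465820312, 468.406005859375), 28.494075775146484)
```

View pics/crop1.png

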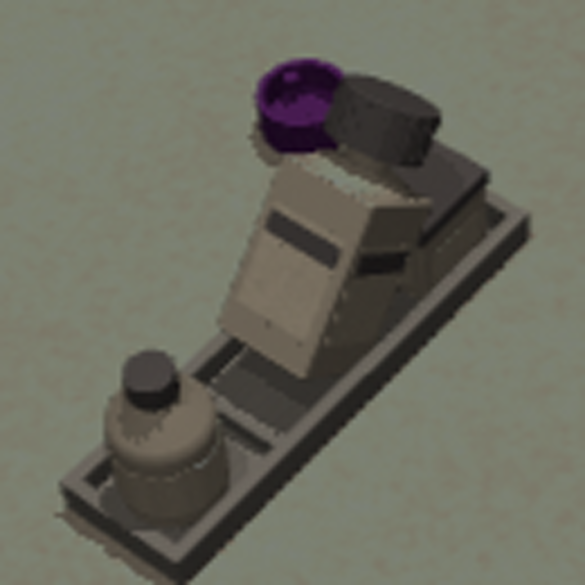

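The crop confirms it: the grey cap (about 385,118 in the crop) is on the leaning bottle, and the purple one beside it is the loose lookalike. Next I fit the rack frame.

```bash
cat >> h.py <<'E'
def planept(uv,zp,n='top'):
    P=np.load('pics/'+n+'.npz'); Ti=np.linalg.inv(P['T']); d=Ti[:3,:3]@np.linalg.inv(P['K'])@[*uv,1]; o=Ti[:3,3]
    return o+d*(zp-o[2])/d[2]
E
python3 - <<'E'
from h import *
for n,z in(('scene',0),('top',0)):
    im,W=cloud(n); P=W.reshape(-1,3); P=P[~np.isnan(P[:,0])]
    a=np.array([.565,-.19]); b=np.array([.505,0.0]); d=(b-a)/np.linalg.norm(b-a)
    q=P[:,:2]-a; al=q@d; ac=q@[-d[1],d[0]]
    m=(al>-.07)&(al<.28)&(abs(ac)<.065)&(P[:,2]>.015)&(P[:,2]<.026)
    rc=cv2.minAreaRect(P[m,:2].astype(np.float32)*1000); print(n,m.sum(),rc)
c=np.array([planept(p,.022)[:2] for p in((306,263),(421,235),(431,263),(317,293))]); print(c.round(3),c.mean(0))
im,W=cloud('scene')
for uv in((303,75),(385,118),(330,100),(440,120),(470,170),(150,360),(150,385)):
    x,y=200+uv[0]/4.5,190+uv[1]/4.5; print(uv,W[int(y),int(x)].round(3))
E
```

```text
scene 911 ((530.5880126953125, -99.90399169921875), (84.17792510986328, 283.3269958496094), 17.247922897338867)
top 847 ((529.7021484375, -98.99617004394531), (80.907958984375, 280.82171630859375), 17.488407135009766)
[[ 0.518  0.044]
 [ 0.603 -0.223]
 [ 0.537 -0.249]
 [ 0.45   0.014]] [ 0.52686715 -0.10343999]
(303, 75) [0.361 0.002 0.022]
(385, 118) [ 0.526 -0.038  0.148]
(330, 100) [0.38  0.008 0.011]
(440, 120) [ 0.528 -0.008  0.132]
(470, 170) [0.513 0.018 0.065]
(150, 360) [ 0.557 -0.192  0.103]
(150, 385) [ 0.566 -0.198  0.1  ]
```

>>> {"fn": "arm_command", "kwargs": {
  "steps": [
    [2.5,-3,0,0,-1],
    [5,-6,0,0,-1],
    [7.5,-8.8,0,0,-1],
    [10,-11.8,0,1,-1],
    [12.5,-14.7,0,2,-1],
    [15,-17.6,0,2.6,-1],
    [17.5,-20.6,0,2.6,-1],
    [20,-23.5,0,2.6,-1]
  ]
}}

```text
clock: 0.77
ee_pos: [0.3383, -0.3431, 0.2311]
orientation: [-180.0, 0.0, 17.4]
contact_force: [0.8, -0.5, 0.4]
finger_gap: -0.0001
gripper_force: 0.0
```

>>> {"fn": "arm_command", "kwargs": {
  "steps": [
    [2.4,-3,0,0,-1],
    [4.8,-6.2,0,0,-1],
    [7.2,-9.3,0,0,-1],
    [9.6,-12.4,0,0,-1],
    [12,-15.4,0,0,-1],
    [14.4,-18.5,0,0,-1],
    [16.8,-21.6,0,0,-1],
    [19,-24.5,0,0,-1]
  ]
}}

```text
clock: 1.43
ee_pos: [0.4466, -0.0524, 0.2313]
orientation: [180.0, -0.0, 17.4]
contact_force: [0.9, 0.5, -0.2]
finger_gap: 0.0003
gripper_force: 0.0
```

>>> {"fn": "arm_command", "kwargs": {
  "steps": [
    [2.4,-3,0,0,-1],
    [4.8,-6,0,0,-1],
    [6.6,-8.4,0,0,-1],
    [6.6,-8.4,0,0,-1],
    [6.6,-8.4,0,0,-1]
  ]
}}

```text
clock: 1.85
ee_pos: [0.4843, 0.047, 0.231]
orientation: [-180.0, 0.0, 17.6]
contact_force: [-0.3, -0.8, -0.7]
finger_gap: 0.0002
gripper_force: 0.0
```

>>> {"fn": "arm_command", "kwargs": {
  "steps": [
    [0,0,4,0,-1],
    [0,0,8,0,-1],
    [0,0,12,0,-1],
    [0,0,12.4,0,-1],
    [0,0,12.4,0,-1],
    [0,1,12.4,0,-1],
    [0,1.8,12.4,0,-1],
    [0,2.5,12.4,0,-1]
  ]
}}

```text
clock: 2.52
ee_pos: [0.4939, 0.0198, 0.1096]
orientation: [179.9, -0.2, 17.3]
contact_force: [-0.1, 0.3, 0.7]
finger_gap: 0.0002
gripper_force: 0.0
```

>>> {"fn": "arm_command", "kwargs": {
  "steps": [
    [0,0.5,0,0,-1],
    [0,1,0,0,-1],
    [0,1.5,0,0,-1],
    [0,2,0,0,-1],
    [0,2.5,0,0,-1],
    [0,3,0,0,-1],
    [0,3.5,0,0,-1],
    [0,4,0,0,-1]
  ]
}}

```text
clock: 3.18
ee_pos: [0.5058, -0.013, 0.1094]
orientation: [-179.9, -0.3, 17.6]
contact_force: [0.5, 3.5, 1.2]
finger_gap: 0.0003
gripper_force: 0.8
```

```bash
python3 - <<'E'
from h import *
s=r.state(); print(s['ee_pos'],s['contact_force'])
im,_,_=snap('scene'); cv2.imwrite('pics/crop2.png',cv2.resize(im[150:320,180:350,::-1],None,fx=3.5,fy=3.5,interpolation=2))
E
```

```text
[ 0.50579854 -0.01303135  0.10940475] [0.48684436 3.45029223 1.21944472]
```

View pics/crop2.png

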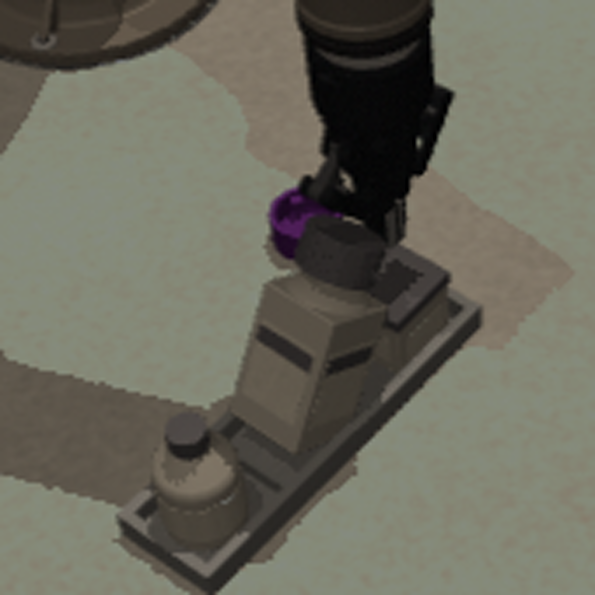

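The bottle has been tipped part of the way back (cap at 340,255), with the finger pressing on the cap's +x side at about 3.5 N. I'll keep pushing.

>>> {"fn": "arm_command", "kwargs": {
  "steps": [
    [0,0.4,0,0,-1],
    [0,0.8,0,0,-1],
    [0,1.2,0,0,-1],
    [0,1.6,0,0,-1],
    [0,2,0,0,-1],
    [0,2.4,0,0,-1],
    [0,2.8,0,0,-1],
    [0,3.2,0,0,-1]
  ]
}}

```text
clock: 3.9
ee_pos: [0.5134, -0.0477, 0.1072]
orientation: [180.0, 0.0, 17.4]
contact_force: [-1.1, -0.9, 1.1]
finger_gap: -0.0001
gripper_force: 0.0
```

```bash
python3 - <<'E'
from h import *
s=r.state(); print(s['ee_pos'],s['contact_force'])
im,_,_=snap('scene'); cv2.imwrite('pics/crop3.png',cv2.resize(im[150:320,180:350,::-1],None,fx=3.5,fy=3.5,interpolation=2))
E
```

```text
[ 0.51343665 -0.04773363  0.10724387] [-1.08198891 -0.93440908  1.10813514]
```

View pics/crop3.png

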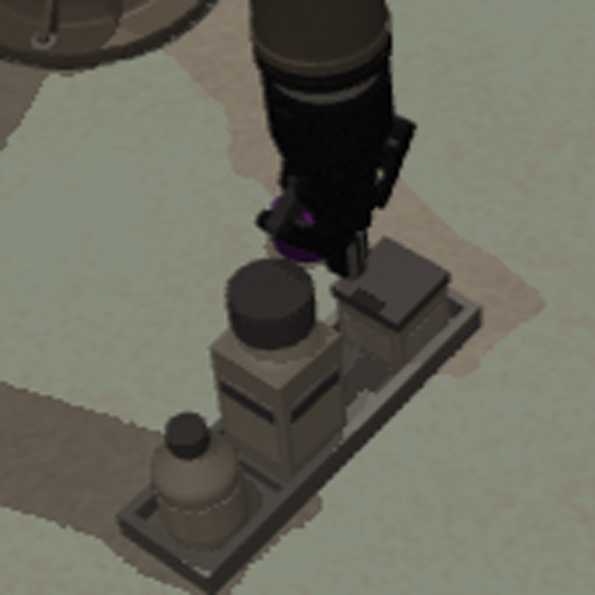

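The bottle stands upright in the lane, with its cap at (270,305) in the crop and the gripper clear of it. Next I raise the arm, open the gripper and measure the cap.

>>> {"fn": "arm_command", "kwargs": {
  "steps": [
    [0,-1,-1,0,1],
    [0,-1,-5,0,1],
    [0,-1,-9,0,1],
    [0,-1,-13,0,1],
    [0,-1,-13,0,1],
    [0,-1,-13,0,1]
  ]
}}

```text
clock: 4.45
ee_pos: [0.5118, -0.0365, 0.2407]
orientation: [179.9, -0.3, 17.4]
contact_force: [0.1, 0.3, -0.5]
finger_gap: 0.072
gripper_force: 0.0
```

```bash
cat >m.py <<'E'
from h import *
s=r.state(); print(s['clock'],s['ee_pos'],s['orientation'],s['joint_pos'],s['contact_force'],s['finger_gap'])
O=np.array([.530,-.0995]);X=np.array([-.299,.954]);Y=np.array([-.954,-.299])
for n in('scene','wrist'):
    snap(n,n+'_%d.png'%int(s['clock']*100)); im,W=cloud(n); P=W.reshape(-1,3); P=P[~np.isnan(P[:,0])]
    q=P[:,:2]-O; m=(abs(q@X)<.07)&(abs(q@Y)<.05)&(P[:,2]>.12)&(P[:,2]<.165)
    if m.sum()<20: print(n,'few');continue
    C=P[m]; t=C[C[:,2]>np.percentile(C[:,2],90)-.006]; (cx,cy),rad=cv2.minEnclosingCircle(t[:,:2].astype(np.float32))
    p=np.array([cx,cy]); print(n,m.sum(),len(t),'top z',np.median(t[:,2]).round(4),'c',p.round(4),'rad',round(rad,4),'mean',t.mean(0).round(4),'rack',((p-O)@X).round(4),((p-O)@Y).round(4))
E
python3 m.py
```

```text
4.45 [ 0.51183082 -0.03645324  0.24072657] [179.87228068  -0.33286404  17.44139211] [ 18.82082     13.16463131 -25.11543693 109.2752949    6.57136711
  58.58182114 -81.674325  ] [ 0.12575047  0.29779647 -0.54963169] 0.07202601367396871
scene 568 387 top z 0.152 c [ 0.5364 -0.1201] rad 0.0285 mean [ 0.5376 -0.1214  0.1518] rack -0.0215 0.0
wrist 5313 4646 top z 0.152 c [ 0.5357 -0.1188] rad 0.0275 mean [ 0.5368 -0.1175  0.1519] rack -0.0201 0.0003
```

>>> {"fn": "arm_command", "kwargs": {
  "steps": [
    [0,2,0,7,1],
    [0,4,0,14,1],
    [-0.1,6,0,21,1],
    [-0.1,8.7,0,28,1],
    [-0.1,8.7,0,35,1],
    [-0.1,8.7,0,42,1],
    [-0.1,8.7,0,49,1],
    [-0.1,8.7,0,56,1]
  ]
}}

```text
clock: 5.22
ee_pos: [0.5342, -0.1206, 0.2354]
orientation: [179.9, 0.2, -39.0]
contact_force: [0.2, 0.5, -0.9]
finger_gap: 0.0854
gripper_force: 0.0
```

>>> {"fn": "arm_command", "kwargs": {
  "steps": [
    [0,0,0,7,1],
    [0,0,0,14,1],
    [0,0,0,21,1],
    [0,0,2,26,1],
    [0,0,4,26,1],
    [0,0,4,26,1],
    [0,0,4,26,1]
  ]
}}

```text
clock: 5.8
ee_pos: [0.5338, -0.1204, 0.1954]
orientation: [179.8, 0.2, -64.6]
contact_force: [-0.5, 0.6, -0.1]
finger_gap: 0.0855
gripper_force: 0.0
```

```bash
python3 m.py
```

```text
5.8 [ 0.53375214 -0.12040367  0.19544067] [ 1.79762276e+02  1.70564754e-01 -6.45506616e+01] [  13.70612443   18.12694865   -9.15589251  108.17557957    3.46420328
   54.25500912 -151.59252182] [-0.45188845  0.58761698 -0.06783354] 0.08545374588027348
scene 571 395 top z 0.1517 c [ 0.535  -0.1219] rad 0.0286 mean [ 0.5375 -0.1213  0.1516] rack -0.0228 0.002
wrist 7051 6531 top z 0.1521 c [ 0.5358 -0.1193] rad 0.0275 mean [ 0.5365 -0.1208  0.152 ] rack -0.0206 0.0004
```

>>> {"fn": "arm_command", "kwargs": {
  "steps": [
    [0,-0.2,2.5,0,1],
    [0,-0.2,4.5,0,1],
    [0,-0.2,6,0,1],
    [0,-0.2,7.2,0,1],
    [0,-0.2,7.7,0,1],
    [0,-0.2,7.7,0,1],
    [0,-0.2,7.7,0,1]
  ]
}}

```text
clock: 6.48
ee_pos: [0.5378, -0.1203, 0.121]
orientation: [-180.0, -0.0, -64.6]
contact_force: [0.3, 0.2, -0.3]
finger_gap: 0.0855
gripper_force: 0.0
```

>>> {"fn": "arm_command", "kwargs": {
  "steps": [
    [0,0,0,0,0],
    [0,0,0,0,-1],
    [0,0,0,0,-1],
    [0,0,0,0,-1],
    [0,0,0,0,-1],
    [0,0,0,0,-1],
    [0,0,0,0,-1],
    [0,0,0,0,-1]
  ],
  "newtons": 60
}}

```text
clock: 7.15
ee_pos: [0.5373, -0.1204, 0.1205]
orientation: [-180.0, -0.0, -64.6]
contact_force: [-1.4, -1.7, 5.2]
finger_gap: 0.0519
gripper_force: 61.7
```

>>> {"fn": "arm_command", "kwargs": {
  "steps": [
    [0,0,0.2,0,-1],
    [0,0,0.4,0,-1],
    [0,0,0.6,0,-1],
    [0,0,0.7,0,-1],
    [0,0,0.7,0,-1],
    [0,0,0.7,0,-1]
  ]
}}

```text
clock: 7.65
ee_pos: [0.5378, -0.1205, 0.1146]
orientation: [-179.9, -0.1, -64.6]
contact_force: [-3.9, -1.6, 14.3]
finger_gap: 0.0521
gripper_force: 62.9
```

The force passed 10 N, so the cap is fully down. Now I twist it anticlockwise, which is a negative turn about tool z.

>>> {"fn": "arm_command", "kwargs": {
  "steps": [
    [0,0,0.1,-6,-1],
    [0,0,0.1,-12,-1],
    [0,0,0.1,-18,-1],
    [0,0,0.1,-24,-1],
    [0,0,0.1,-30,-1],
    [0,0,0.1,-36,-1],
    [0,0,0.1,-42,-1],
    [0,0,0.1,-48,-1]
  ]
}}

```text
clock: 8.32
ee_pos: [0.5397, -0.1194, 0.1143]
orientation: [-179.9, -0.3, -16.3]
contact_force: [-1.0, 2.1, 12.9]
finger_gap: 0.0522
gripper_force: 62.6
```

>>> {"fn": "arm_command", "kwargs": {
  "steps": [
    [0,0,0,-6,-1],
    [0,0,0,-12,-1],
    [0,0,0,-18,-1],
    [0,0,0,-24,-1],
    [0,0,0,-30,-1],
    [0,0,0,-36,-1],
    [0,0,0,-42,-1],
    [0,0,0,-44,-1]
  ]
}}

```text
clock: 8.98
ee_pos: [0.5389, -0.1186, 0.1143]
orientation: [180.0, -0.2, 27.7]
contact_force: [-2.9, 2.6, 18.3]
finger_gap: 0.0518
gripper_force: 63.0
```

```bash
python3 - <<'E'
from h import *
s=r.state();print(s)
im,_,_=snap('scene'); cv2.imwrite('pics/crop4.png',cv2.resize(im[150:320,180:350,::-1],None,fx=3.5,fy=3.5,interpolation=2))
E
```

```text
{'clock': 8.9833, 'joint_pos': array([ 29.88310772,  26.99911441, -30.21971634, 110.54946542,
        18.10785783,  46.95143609, -72.35885022]), 'dq': array([ 3.79994723,  1.04641301, -4.65841424, -0.18624283,  2.80471474,
        0.74575873, 16.04656649]), 'effort': array([  0.83409715, -41.73942447,  -2.85527408, -18.91511142,
         1.00985471,  -1.11888774,   0.42847571]), 'ee_pos': array([ 0.53892152, -0.11857828,  0.11428378]), 'orientation': array([179.97603425,  -0.20076811,  27.72679796]), 'contact_force': array([-2.88733922,  2.62906674, 18.27734223]), 'torque': array([ 0.75871593,  0.88904279, -0.10112684]), 'gripper_force': 63.023481108248234, 'finger_gap': 0.051779602957382015}
```

View pics/crop4.png

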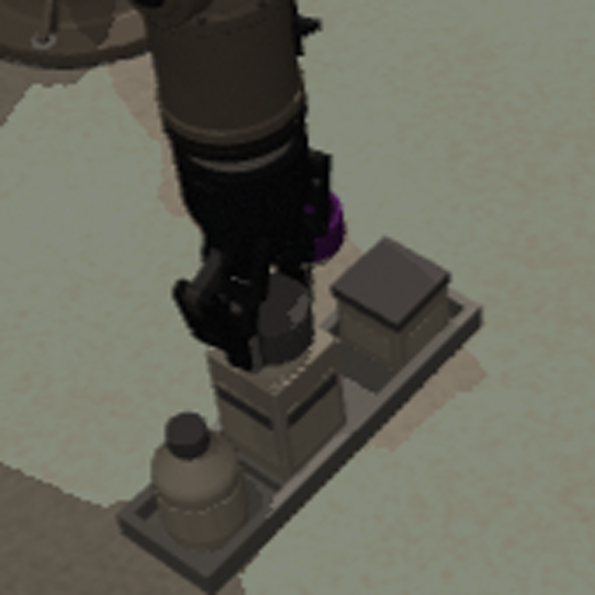

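The cap is gripped at about (283,318), the bottle is upright and the tool has turned 92°. I'll lift gently and check the force.

>>> {"fn": "arm_command", "kwargs": {
  "steps": [
    [0,0,-0.3,0,-1],
    [0,0,-0.6,0,-1],
    [0,0,-1,0,-1],
    [0,0,-1.4,0,-1],
    [0,0,-1.8,0,-1],
    [0,0,-2,0,-1],
    [0,0,-2,0,-1]
  ]
}}

```text
clock: 9.62
ee_pos: [0.5372, -0.1204, 0.1325]
orientation: [180.0, -0.0, 27.4]
contact_force: [0.4, -0.3, -0.4]
finger_gap: 0.0521
gripper_force: 62.5
```

>>> {"fn": "arm_command", "kwargs": {
  "steps": [
    [0,0,-1.5,0,-1],
    [0,0,-3,0,-1],
    [0,0,-4.5,0,-1],
    [0,0,-6,0,-1],
    [0,0,-6.7,0,-1],
    [0,0,-7,0,-1],
    [0,0,-7,0,-1],
    [0,0,-7,0,-1]
  ]
}}

```text
clock: 10.28
ee_pos: [0.5367, -0.1203, 0.2015]
orientation: [-180.0, 0.1, 27.4]
contact_force: [0.2, 0.8, 0.4]
finger_gap: 0.0519
gripper_force: 62.6
```

>>> {"fn": "arm_command", "kwargs": {
  "steps": [
    [0,0,0,0,-1],
    [0,0,0,0,-1],
    [0,0,0,0,-1],
    [0,0,0,0,-1]
  ]
}}

```text
clock: 10.62
ee_pos: [0.537, -0.1202, 0.2019]
orientation: [-180.0, 0.0, 27.4]
contact_force: [-0.8, 0.0, -0.9]
finger_gap: 0.052
gripper_force: 62.6
```

```bash
python3 - <<'E'
from h import *
s=r.state();print(s['ee_pos'],s['dq'].round(2),s['contact_force'],s['gripper_force'],s['finger_gap'])
im,_,_=snap('scene'); cv2.imwrite('pics/crop5.png',cv2.resize(im[150:320,180:350,::-1],None,fx=3.5,fy=3.5,interpolation=2))
E
```

```text
[ 0.53703091 -0.12015873  0.20187918] [-0.06 -0.25  0.02 -0.21 -0.09 -0.01 -0.16] [-0.80688671  0.00550393 -0.90809578] 62.60511003434658 0.05200037826303371
```

View pics/crop5.png

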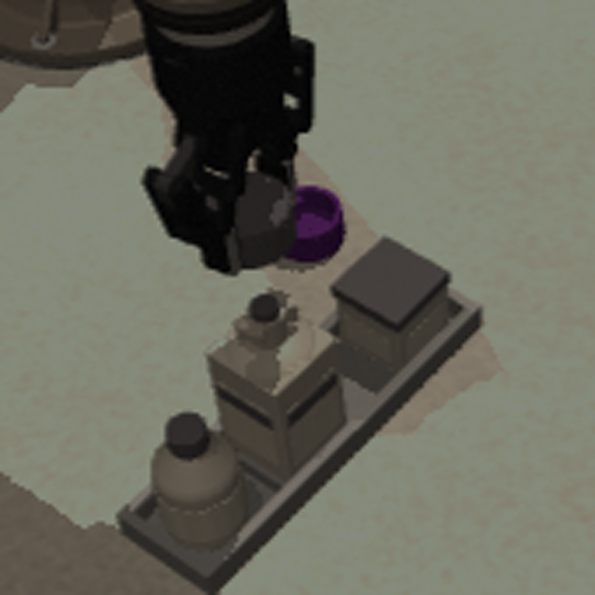

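The cap is held at (262,222), well above the open neck at (265,310), and the bottle, tub and flask are all standing.

```bash
python3 -c "from rig import r; print(r.hand_in())"
```

```text
the job is handed in; nothing more can be done
None
```

The bottle is upright in its lane, the cap is unscrewed and held still about 8 cm above it, and the job is handed in; no verdict came back.

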